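Load shift actuators through the dust flap of a tilted feed magazine

TASK

Load the two good shift actuators into the tilted feed tube, the green-plugged one first and then the blue-plugged one: hold each by its plug end and push it nose first through the sprung flap, striped side towards the tube's clear roof, so that the actuator itself holds the flap open, then let it go so it slides down to the stop (or onto the one before) and the flap shuts behind it. Leave the faulty red-plugged one standing in its nest, do not drop an actuator on the bench, and do not bump the tall main shaft or knock the other things about.

Things in the scene. Friction and masses are not known exactly. Their poses are not given: they have to be found in the camera images.
- green_module: Goes in first. Aluminium block 30 (x) x 44 (y) x 90 mm, steel nose 18 x 32 x 10 at one end, green plug 14 x 26 x 10 (6 mm off-centre to +x) at the other; 110 overall, about 0.4 kg. Origin: tip of the nose; z runs nose to plug (block z = 10 to 100). +x side has a green stripe 30 x 70, -x side four thin black bands. Starts upright in its nest, nose down; grip across the 44 mm sides.
- blue_module: Goes in second. Aluminium block 30 (x) x 44 (y) x 90 mm, steel nose 18 x 32 x 10 at one end, blue plug 14 x 26 x 10 (6 mm off-centre to +x) at the other; 110 overall, about 0.4 kg. Origin: tip of the nose; z runs nose to plug (block z = 10 to 100). +x side has a blue stripe 30 x 70, -x side four thin black bands. Starts upright in its nest, nose down; grip across the 44 mm sides.
- red_module: Faulty, leave it. Aluminium block 30 (x) x 44 (y) x 90 mm, steel nose 18 x 32 x 10 at one end, red plug 14 x 26 x 10 (6 mm off-centre to +x) at the other; 110 overall, about 0.4 kg. Origin: tip of the nose; z runs nose to plug (block z = 10 to 100). +x side has a red stripe 30 x 70, -x side four thin black bands. Starts upright in its nest, nose down; grip across the 44 mm sides.
- green_tail (a point): Centre of the green module's plug end of the block, 100 mm from its origin along z.
- blue_tail (a point): The same point on the blue module.
- green_face (a point): Centre of the green module's striped side, 15 mm from its axis along +x, at z = 55 mm.
- blue_face (a point): The same point on the blue module.
- green_nest: Fixed nest in which the green module stands: black base 60 x 74 mm, 8 mm thick, and a grey collar whose top is 34 mm above the bench (outside 46 x 60 mm), about 2 mm play round the module. Origin at the centre of the underside on the bench; the module's axes are parallel to the nest's.
- blue_nest: Fixed nest in which the blue module stands: black base 60 x 74 mm, 8 mm thick, and a grey collar whose top is 34 mm above the bench (outside 46 x 60 mm), about 2 mm play round the module. Origin at the centre of the underside on the bench; the module's axes are parallel to the nest's.
- red_nest: Fixed nest in which the red module stands: black base 60 x 74 mm, 8 mm thick, and a grey collar whose top is 34 mm above the bench (outside 46 x 60 mm), about 2 mm play round the module. Origin at the centre of the underside on the bench; the module's axes are parallel to the nest's.
- tube: Fixed tilted feed tube on a blue stand, 40 degrees from vertical; its yellow-edged mouth looks up and towards the robot. Origin: centre of the mouth, 245 mm over the bench. z points along the tube, out of the mouth; +x is square to it, towards the clear roof; y across. A module rightly loaded has its axes parallel to these (nose to the stop, stripe to the roof).
- flap_edge (a point): Free edge of the orange dust flap (40 mm long, 53 mm wide, 3 mm thick), hinged on the tube's roof 8 mm inside the mouth; shut it stands square across the tube, and it swings only inwards.
- flap (a joint): Angle of the dust flap in rad: 0 shut, 1.45 fully in. A spring always shuts it: 0.09 Nm at 0, 0.12 Nm fully in; a nose opens it with about 3 to 4 N. Something must hold it open; it falls shut once a module's tail is about 50 mm inside the mouth.
- main_shaft: Gearbox main shaft with gears standing on a fixed foot, an obstacle 300 mm tall, up to 45 mm in radius below 190 mm and 20 mm above that. Origin at the centre of its foot on the bench.
- gear_cluster: Loose steel gear pair, 60 mm across, 50 mm tall, origin under its centre. Bystander.
- spray_can: Loose spray can, 52 mm across, 150 mm tall, origin under its centre. Bystander.
- oil_bottle: Loose oil bottle, 64 mm across, 170 mm tall, origin under its centre. Bystander.
- bearing: Loose bearing ring lying flat, 72 mm across, 18 mm tall, origin under its centre. Bystander.
- spanner: Loose spanner lying flat, 180 mm long. Bystander.
- tube_stop (a point): Centre of the rubber stop at the tube's bottom, at tube z = -275 mm. The tube's lining is slick (friction about 0.12): a module let go once its nose is 50 mm or more past the flap slides down by itself.
- tube_roof (a point): Middle of the mouth's upper edge, on the inner face of the clear roof (tube x = +21 mm). The tube is 42 mm high inside (x from -21 to +21), 56 mm wide (y from -28 to +28), with 4 mm walls.

How it is judged (in metres and radians):
On the way, in this order (a step that is already met when the one before it is completed fails the run):
1. the green module, held by the fingers, holds the flap open (value of joint flap above 0.6 rad and contact force between the fingers and green_module above 1 N and z of green_module in the frame of tube below -0.02 m and distance between green_module and tube below 0.12 m and angle between the z axis of green_module and the z axis of tube, either way round below 0.35 rad), for 0.1 s.
2. the green module lies at the stop, facing right, and the flap has shut behind it (z of green_module in the frame of tube between -0.29 and -0.255 m and z of green_tail in the frame of tube above -0.205 m and distance between green_module and tube below 0.3 m and angle between the z axis of green_module and the z axis of tube, either way round below 0.2 rad and angle between the x axis of green_module and the x axis of tube, either way round below 0.25 rad and x of green_face in the frame of tube above -0.005 m and linear speed of green_module below 0.03 m/s and value of joint flap below 0.08 rad), for 0.2 s.
3. the blue module, held by the fingers, holds the flap open (value of joint flap above 0.6 rad and contact force between the fingers and blue_module above 1 N and z of blue_module in the frame of tube below -0.02 m and distance between blue_module and tube below 0.12 m and angle between the z axis of blue_module and the z axis of tube, either way round below 0.35 rad), for 0.1 s.
4. the blue module lies behind the green one, facing right, and the flap has shut (z of blue_module in the frame of tube between -0.185 and -0.145 m and z of blue_tail in the frame of tube above -0.1 m and distance between blue_module and tube below 0.3 m and angle between the z axis of blue_module and the z axis of tube, either way round below 0.2 rad and angle between the x axis of blue_module and the x axis of tube, either way round below 0.25 rad and x of blue_face in the frame of tube above -0.005 m and linear speed of blue_module below 0.03 m/s and value of joint flap below 0.08 rad), for 0.2 s.
At the end, for the whole second after the job is handed in: Green module in the tube, nose within 20 mm of the stop; blue behind it, nose within 20 mm of the green plug; both nose down, stripe towards the clear roof (0.2 rad), at rest; flap shut within 0.08 rad; red module within 15 mm of its place (all of step 4 and z of green_module in the frame of tube between -0.29 and -0.255 m and z of green_tail in the frame of tube above -0.205 m and distance between green_module and tube below 0.3 m and angle between the z axis of green_module and the z axis of tube, either way round below 0.2 rad and angle between the x axis of green_module and the x axis of tube, either way round below 0.25 rad and x of green_face in the frame of tube above -0.005 m and linear speed of green_module below 0.03 m/s and distance of red_module from where it was at the start of the episode below 0.015 m); the robot touches nothing.
It fails at once if the faulty red module is disturbed (distance of red_module from where it was at the start of the episode above 0.015 m).
It fails at once if a loose bystander is moved by more than 30 mm (distance of any of gear_cluster, spray_can, oil_bottle, bearing, spanner from where it was at the start of the episode above 0.03 m).
It fails at once if the main shaft is bumped (contact force between main_shaft and the arm above 3 N or contact force between main_shaft and the fingers above 3 N or contact force between main_shaft and green_module above 3 N or contact force between main_shaft and blue_module above 3 N).
It fails at once if a module falls on the bench (contact force between any of green_module, blue_module and table above 1 N).
It also fails if it takes over 66 s, if anything falls off the work surface, if the arm or the gripper's body presses on something with over 40 N, if the wrist force passes 120 N, or if a joint passes its speed limit or range.

ROBOT

A 6-joint arm with a two-finger parallel gripper is mounted at the origin on the work surface. World frame = base frame: x ahead of the robot, y to its left, z up, the work surface at z = 0. Lengths are in mm, angles in rad, forces in N, time in s.
With the tool pointing down it reaches from about 275 to 1000 mm from the base axis. Payload 8.4 kg.
Tool frame: the origin (TCP) lies on the mounting face of the last link; the fingertips stand 173 mm ahead of it and the grasp point (between the pads) lies 155 mm ahead of it; z points along the fingers, y is the line along which they close (so a half turn about z gives the same grasp; the last joint's range is limited). The gripper opens to 85 mm and grips with 20 to 120 N. Pads are 22 mm wide; open, the fingers measure 114 mm over their backs; the gripper's body (76 mm by 85 mm) begins 54 mm behind the grasp point. The pads swing forward as they close: fully open they stand 13 mm farther back than shut.
Start: joints at [-1.255, 0.353, 1.633, -0, 1.155, -0.002], TCP at [195.297, -593.707, 404.681] pointing down, gripper open.
Joint ranges: [-2.63, 2.63], [-0.92, 2.1], [0.06, 2.66], [-1.3, 4.44], [0, 2.69], [-3.02, 3.02]. Speed limits (rad/s): [2.22, 2.22, 2.79, 3.14, 3.14, 3.14].

INTERFACE

Orientations are given as [roll, pitch, yaw] about the fixed x, y, z axes, in that order (R = Rz(yaw) Ry(pitch) Rx(roll)).
In Python, from rig import r gives the robot as it stands.
- The arm moves only by the tool apply_moves, never from a script. Its argument "deltas" is a list of rows, each an object with "claw": the gripper command: -1 is fully open, 1 is shut, values between are in proportion; "delta_pos": the shift along the tool's x, y, z in cm, a list of three; "yaw": the turn about the tool's z in rad. In form: [{"claw": claw, "delta_pos": [tx, ty, tz], "yaw": yaw}, ...]. A call has 1 to 8 rows; each row shifts and turns the commanded pose from where the row before left it, along the tool's axes as they then stand; what a row does not reach is not made up. A row lasts 1/8 s, in which the tool goes at most 62.5 mm and 10.7 degrees, less where a joint would pass 70% of its speed; a pose out of reach is approached as far as the arm can. A call with a gripper value outside its range is refused whole. The fingers move at their own pace and stop on an object; "grip_force" is the grip in N (left out, the last holds). Time passes only in rows, so rows that do not move let the fingers close. It gives the time, the measured TCP pose, the force, the opening and the grip force at its end, in the units of the state.
- r.sense(): the state, without advancing time (a new reading comes with each control period).
- r.grab_frame(name): name is "scene" or "top" or "wrist"; returns a dict with "img" (384x512x3 uint8, blue, green, red), "z_map" (384x512 float32, mm along the optical axis (not along the pixel's ray), 0 where there is no reading), "fx", "fy", "cx", "cy" (pixels), "dist" ([k1, k2, p1, p2, k3] as OpenCV has them; the pictures are not rectified), "eye" and "rotation" of the camera in the world; the wrist camera has in their place "T_tool_cam" (4x4, takes a point from camera to tool coordinates, whose origin is the TCP and whose axes are the flange's). Camera axes: x right, y up, looking along -z (the intrinsics and any distortion apply to the point x, -y, -z); pixel columns grow to the right and rows downward; lengths in mm; the calibration is good to about 2 mm. A picture is of the moment at which its call begins: read the wrist's pose just before it.
- r.sign_off(): hands the job in; it is judged then, once.
The state is a dict: "clock": time; "qpos": joint angles; "qvel": joint speeds; "joint_efforts": joint torques, N m; "eef_pos": TCP position; "tcp_rot": TCP orientation; "contact_force": force on the tool from outside, world axes, zero at the start; "wrist_torque": the same for the moment, N m; "opening": opening from 0.0 (shut) to 1.0 (fully open); "grasp_force": force on a finger pad.
Only numpy, scipy, OpenCV 4.12 (cv2) and the standard library are available. Lean on these libraries where they do the work, as an engineer would, in place of code of your own. Each camera call takes 0.05 s, during which the arm holds its last target. There are 200 camera calls.

## Working session

There is one attempt and no reset: what is moved stays moved. The work goes in short steps, Python scripts to look and compute and a tool call to move; the robot and the scene stay as the last step left them, time stands still between calls to the robot, and variables do not carry over. Pictures are saved under pics/ and viewed, at most 10 in all, crops included, and the job is handed in when it is done.

Besides the shell and the picture viewer there is one more tool, called after ">>>" as a command line: name --argument value ..., lists and objects as JSON in quotes. apply_moves: Moves the arm, as the interface text tells. Its arguments: {"type":"object","properties":{"deltas":{"type":"array"},"grip_force":{"type":"number"}},"required":["deltas"]}

```bash
mkdir -p pics; ls; cat > h.py <<'E'
import numpy as np, cv2
from rig import r
from scipy.spatial.transform import Rotation as R
def grab(n,tag):
    s=r.sense(); f=r.grab_frame(n)
    cv2.imwrite(f'pics/{tag}.png',f['img']); 
    if n=='wrist':
        T=np.eye(4);T[:3,:3]=R.from_euler('xyz',s['tcp_rot']).as_matrix();T[:3,3]=s['eef_pos'];T=T@np.array(f['T_tool_cam'])
    else:
        T=np.eye(4);ro=np.array(f['rotation']);T[:3,:3]=ro if ro.shape==(3,3) else R.from_euler('xyz',ro).as_matrix();T[:3,3]=f['eye']
    np.savez(f'pics/{tag}.npz',z=f['z_map'],img=f['img'],K=[f['fx'],f['fy'],f['cx'],f['cy']],d=f['dist'],T=T)
def P(tag):
    """world point map HxWx3"""
    f=np.load(f'pics/{tag}.npz');fx,fy,cx,cy=f['K'];K=np.array([[fx,0,cx],[0,fy,cy],[0,0,1]])
    h,w=f['z'].shape;u,v=np.meshgrid(np.arange(w),np.arange(h))
    n=cv2.undistortPoints(np.stack([u,v],-1).reshape(-1,1,2).astype(float),K,f['d']).reshape(h,w,2)
    z=f['z'];p=np.stack([n[...,0]*z,-n[...,1]*z,-z],-1)
    return p@f['T'][:3,:3].T+f['T'][:3,3], f['img'], z
E
python3 - <<'E'
from h import *
s=r.sense();print(s)
grab('scene','s0');grab('top','t0')
print(np.load('pics/s0.npz')['T'],np.load('pics/t0.npz')['T'])
a=cv2.imread('pics/s0.png');b=cv2.imread('pics/t0.png');cv2.imwrite('pics/s0b.png',cv2.resize(a,(800,600)));cv2.imwrite('pics/t0b.png',cv2.resize(b,(800,600)))
E
```

```text
pics
{'clock': 0.0, 'qpos': array([-1.25540512e+00,  3.53644516e-01,  1.63417366e+00, -3.78532139e-05,
        1.15521918e+00, -2.40850617e-03]), 'qvel': array([-5.06178793e-04, -1.79537363e-03,  1.25114885e-04,  7.08918326e-06,
        1.92573986e-03, -1.30180382e-03]), 'joint_efforts': array([ 5.63249869e-04, -6.05239749e+01, -3.42077994e+01,  6.96982670e-05,
        9.05989960e-03, -7.36667793e-07]), 'eef_pos': array([ 195.20834951, -593.46377983,  403.94687136]), 'tcp_rot': array([-3.14014788e+00,  3.11295060e-05,  3.17815038e-01]), 'contact_force': array([ 0.38275214, -0.14896084, -0.54454665]), 'wrist_torque': array([ 0.01598061, -0.01437097,  0.00654914]), 'grasp_force': 0.0, 'opening': 0.9989459596872575}
[[-3.15890137e-01 -7.07540128e-01  6.32139533e-01  1.34221587e+03]
 [ 9.48708545e-01 -2.44579546e-01  2.00332081e-01  2.53166043e+02]
 [ 1.28654139e-02  6.62999105e-01  7.48509631e-01  1.07703887e+03]
 [ 0.00000000e+00  0.00000000e+00  0.00000000e+00  1.00000000e+00]] [[ 2.88730074e-02  9.84646942e-01 -1.72153271e-01  3.83929592e+02]
 [-9.98951824e-01  3.45434364e-02  3.00333858e-02  3.18952836e+01]
 [ 3.55190471e-02  1.71105670e-01  9.84612232e-01  1.32635391e+03]
 [ 0.00000000e+00  0.00000000e+00  0.00000000e+00  1.00000000e+00]]
```

View pics/s0b.png

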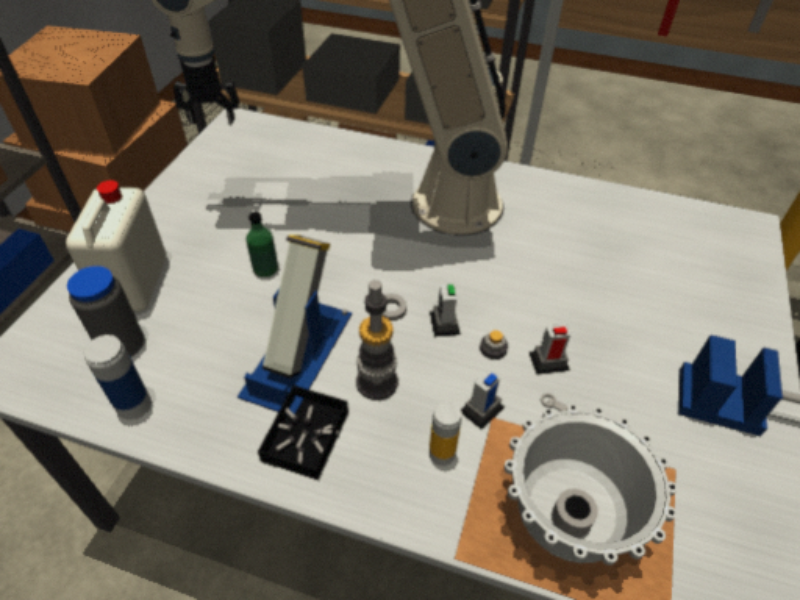

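View pics/t0b.png

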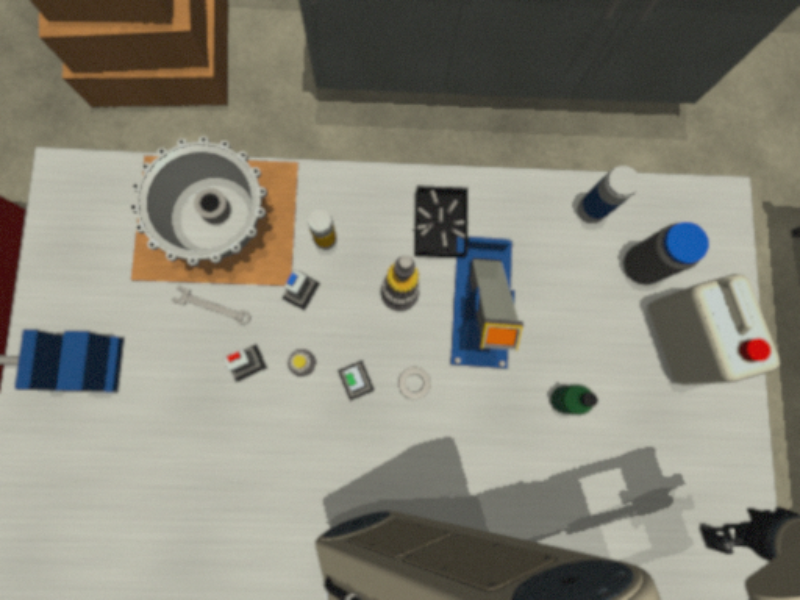

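The scene picture (800x600) shows green, blue and red modules at about (447,290), (488,380) and (557,335), the shaft at (377,340) and the tube mouth at (310,240). The top picture shows green (350,378), blue (298,285), red (240,360), the mouth with its orange flap (500,335) and the shaft (402,275). +x points up and -y points right.

```bash
cat > m.py <<'E'
from h import *
def mods(tags,rough):
    out={}
    for n,c in rough.items():
        Q=[]
        for t in tags:
            p,im,z=P(t); m=(z>0)&(np.linalg.norm(p[...,:2]-c,axis=-1)<60)&(p[...,2]>102)&(p[...,2]<113)
            if m.sum()>15: Q.append(p[m]); print(n,t,m.sum(),'mean',p[m].mean(0).round(1),cv2.minAreaRect(p[m][:,:2].astype(np.float32)))
    return
E
python3 - <<'E'
from m import *
rough={}
for t in ['t0','s0']:
    p,im,z=P(t); hsv=cv2.cvtColor(im,cv2.COLOR_BGR2HSV)
    for n,lo,hi in [('green',50,80),('blue',105,125),('red',0,5)]:
        m=(hsv[...,0]>=lo)&(hsv[...,0]<=hi)&(hsv[...,1]>120)&(hsv[...,2]>70)&(p[...,2]>112)&(p[...,2]<125)&(z>0)&(p[...,1]>-150)&(p[...,0]<620)&(p[...,1]<300)
        q=p[m];print(t,n,m.sum(),np.median(q,0).round(1) if len(q) else '',q.std(0).round(1))
        if t=='t0' and len(q): rough[n]=np.median(q,0)[:2]
    mo=(hsv[...,0]>=5)&(hsv[...,0]<=35)&(hsv[...,1]>150)&(p[...,2]>200)&(p[...,2]<275)&(p[...,1]<-60)&(z>0)
    q=p[mo];print('mouth',t,len(q),q.min(0).round(),q.max(0).round(),q.mean(0).round(1))
    ms=(p[...,2]>200)&(p[...,2]<310)&(abs(p[...,1]-30)<80)&(abs(p[...,0]-450)<150)&(z>0)
    q=p[ms]; print('shaft',t,len(q),q.mean(0).round(1),q.min(0).round(),q.max(0).round())
print(rough); mods(['t0','s0'],rough)
# tube outer walls: roof surface points
for t in ['t0','s0']:
    p,im,z=P(t)
    m=(z>0)&(p[...,2]>120)&(p[...,2]<275)&(p[...,1]<-60)&(p[...,1]>-260)&(p[...,0]>300)&(p[...,0]<560)
    q=p[m]; 
    for h in range(120,275,15):
        k=q[(q[:,2]>h)&(q[:,2]<h+15)]
        if len(k): print(t,h,len(k),k.min(0).round(),k.max(0).round())
E
```

```text
t0 green 21 [426.3  89.8 119.6] [5.1 3.9 2.6]
t0 blue 0  [nan nan nan]
t0 red 0  [nan nan nan]
mouth t0 269 [ 493. -652.  211.] [ 534. -158.  268.] [ 515.8 -194.   244.1]
  ret = _var(a, axis=axis, dtype=dtype, out=out, ddof=ddof,
  arrmean = um.true_divide(arrmean, div, out=arrmean,
  ret = um.true_divide(
<stdin>:12: RuntimeWarning: Mean of empty slice.
  ret = um.true_divide(
Traceback (most recent call last):
ValueError: zero-size array to reduction operation minimum which has no identity
```

```bash
python3 - 2>/dev/null <<'E'
from m import *
p,im,z=P('t0')
for n,(u,v) in dict(green=(349,379),blue=(293,280),red=(235,357),flap=(502,337),shaft=(404,262),oil=(592,399),bearing=(413,382),can=(320,220),gear=(300,362),nestg=(365,394),blockg=(357,376),blockb=(300,284)).items():
    print(n,p[round(v/1.5625),round(u/1.5625)].round())
rough={n:p[round(v/1.5625),round(u/1.5625)][:2] for n,(u,v) in dict(green=(349,379),blue=(293,280),red=(235,357)).items()}
mods(['t0','s0'],rough)
for t in ['t0','s0']:
    p,im,z=P(t); hsv=cv2.cvtColor(im,cv2.COLOR_BGR2HSV)
    for n,c in rough.items():
        m=(z>0)&(np.linalg.norm(p[...,:2]-c,axis=-1)<45)&(p[...,2]>113)&(p[...,2]<126)&(hsv[...,1]>110);q=p[m]
        if len(q)>3: print('plug',t,n,len(q),q.mean(0).round(1))
    mo=(hsv[...,0]>=5)&(hsv[...,0]<=35)&(hsv[...,1]>150)&(p[...,2]>200)&(p[...,2]<275)&(p[...,1]<-60)&(p[...,1]>-280)&(z>0)&(p[...,0]<600)
    q=p[mo];print('mouth',t,len(q),q.min(0).round(),q.max(0).round(),q.mean(0).round(1))
    m=(z>0)&(p[...,2]>90)&(p[...,2]<275)&(p[...,1]<-60)&(p[...,1]>-290)&(p[...,0]>400)&(p[...,0]<800)
    q=p[m]
    for h in range(90,275,20):
        k=q[(q[:,2]>h)&(q[:,2]<h+20)]
        if len(k): print(t,h,len(k),k.min(0).round(),k.max(0).round(),k.mean(0).round())
E
```

```text
green [426.  93. 120.]
blue [629. 216. 121.]
red [467. 327. 116.]
flap [ 509. -196.  238.]
shaft [631.  -8. 304.]
oil [ 403. -389.  170.]
bearing [431. -45.  -1.]
can [752. 164. 147.]
gear [462. 202.  53.]
nestg [400.  59.  -1.]
blockg [433.  78. 110.]
blockb [623. 204. 107.]
green t0 90 mean [432.4  80.6 108.8] ((431.998291015625, 83.02143096923828), (44.309932708740234, 29.720190048217773), 24.232656478881836)
green s0 66 mean [439.7  82.9 106.1] ((435.3092041015625, 82.81517028808594), (45.446598052978516, 29.74744415283203), 34.65425109863281)
blue t0 81 mean [627.5 211.5 108.9] ((630.027587890625, 214.6741180419922), (29.561330795288086, 42.337223052978516), 64.03305053710938)
blue s0 85 mean [635.7 213.6 106.5] ((632.071533203125, 215.9162139892578), (28.785289764404297, 46.463375091552734), 67.750732421875)
red t0 94 mean [459.6 323.4 109. ] ((461.489990234375, 326.42767333984375), (29.60951042175293, 46.64732360839844), 25.061077117919922)
red s0 72 mean [468.7 323.  107.2] ((465.8205871582031, 323.9578857421875), (33.05925750732422, 44.57902908325195), 29.06793975830078)
plu
[... 936 characters left out ...]
[ 510. -224.  232.] [ 537. -157.  263.] [ 527.7 -178.2  252.8]
s0 90 216 [ 577. -231.   90.] [ 674. -155.  110.] [ 650. -189.  100.]
s0 110 202 [ 574. -232.  110.] [ 659. -155.  130.] [ 636. -187.  120.]
s0 130 207 [ 575. -236.  130.] [ 644. -155.  150.] [ 624. -189.  140.]
s0 150 249 [ 544. -236.  150.] [ 632. -156.  170.] [ 607. -189.  160.]
s0 170 212 [ 524. -228.  170.] [ 617. -158.  190.] [ 589. -189.  180.]
s0 190 204 [ 516. -228.  190.] [ 591. -160.  210.] [ 572. -187.  200.]
s0 210 228 [ 489. -227.  210.] [ 575. -157.  230.] [ 550. -188.  221.]
s0 230 184 [ 496. -226.  230.] [ 558. -157.  250.] [ 542. -190.  239.]
s0 250 106 [ 525. -231.  250.] [ 547. -158.  263.] [ 538. -192.  258.]
```

```bash
cat > plan.py <<'E'
from h import *
def st():
    s=r.sense(); Rm=R.from_euler('xyz',s['tcp_rot']).as_matrix()
    return s,np.array(s['eef_pos']),np.arctan2(Rm[1,0],Rm[0,0])
def plan(target,yaw,rows,start=None,syaw=None):
    s,p,y=st(); p=p if start is None else np.array(start,float); y=y if syaw is None else syaw
    dy=(yaw-y+np.pi)%(2*np.pi)-np.pi
    for i in range(rows):
        d=(np.array(target)-p)/(rows-i); c,sn=np.cos(y),np.sin(y)
        t=np.round(np.array([c*d[0]+sn*d[1],sn*d[0]-c*d[1],-d[2]])/10,1); w=round(-dy/rows,2)
        p=p+10*np.array([c*t[0]+sn*t[1],sn*t[0]-c*t[1],-t[2]]); y-=w
        print(list(map(float,t)),float(w),'|',np.linalg.norm(t).round(1))
    print('end',p.round(1),round(float(y),3)); return p,y
E
python3 - <<'E'
from plan import *
f=r.grab_frame('wrist');print(np.array(f['T_tool_cam']).round(3),f['fx'])
p,y=plan((380,-192,440),0,8);plan((380,-192,440),0,1)
E
```

```text
[[-0.0000e+00  9.6300e-01  2.7100e-01  7.0671e+01]
 [ 1.0000e+00  1.0000e-03 -1.0000e-03  1.8080e+00]
 [-1.0000e-03  2.7100e-01 -9.6300e-01  3.0433e+01]
 [ 0.0000e+00  0.0000e+00  0.0000e+00  1.0000e+00]] 282.2795010349218
[3.8, -4.0, -0.4] 0.04 | 5.5
[3.6, -4.2, -0.5] 0.04 | 5.6
[3.4, -4.3, -0.4] 0.04 | 5.5
[3.2, -4.5, -0.5] 0.04 | 5.5
[3.1, -4.6, -0.4] 0.04 | 5.6
[2.9, -4.7, -0.5] 0.04 | 5.5
[2.7, -4.8, -0.4] 0.04 | 5.5
[2.5, -5.0, -0.5] 0.04 | 5.6
end [ 380.3 -191.9  440.1] -0.002
[30.1, -32.4, -3.6] 0.32 | 44.4
end [ 379.9 -191.7  440.1] -0.002
```

```bash
python3 - <<'E'
from plan import *
p,y=plan((430,-192,520),0,9)
E
```

```text
[3.9, -3.4, -1.3] 0.04 | 5.3
[3.7, -3.6, -1.3] 0.04 | 5.3
[3.6, -3.7, -1.3] 0.04 | 5.3
[3.4, -3.9, -1.3] 0.04 | 5.3
[3.3, -4.0, -1.3] 0.04 | 5.3
[3.1, -4.1, -1.3] 0.04 | 5.3
[3.0, -4.2, -1.3] 0.04 | 5.3
[2.8, -4.4, -1.2] 0.04 | 5.4
[2.5, -4.5, -1.3] 0.04 | 5.3
end [ 429.6 -191.7  520.1] -0.042
```

>>> apply_moves --deltas '[{"claw": -1, "delta_pos": [3.9, -3.4, -1.3], "yaw": 0.04}, {"claw": -1, "delta_pos": [3.7, -3.6, -1.3], "yaw": 0.04}, {"claw": -1, "delta_pos": [3.6, -3.7, -1.3], "yaw": 0.04}, {"claw": -1, "delta_pos": [3.4, -3.9, -1.3], "yaw": 0.04}, {"claw": -1, "delta_pos": [3.3, -4.0, -1.3], "yaw": 0.04}, {"claw": -1, "delta_pos": [3.1, -4.1, -1.3], "yaw": 0.04}, {"claw": -1, "delta_pos": [3.0, -4.2, -1.3], "yaw": 0.04}, {"claw": -1, "delta_pos": [2.8, -4.4, -1.2], "yaw": 0.04}]'

```text
clock: 1.15
eef_pos: [405.1, -235.3, 508.2]
tcp_rot: [3.141, -0.0, -0.004]
contact_force: [1.2, -0.8, 0.5]
opening: 0.996
grasp_force: 0.0
```

>>> apply_moves --deltas '[{"claw": -1, "delta_pos": [2.5, -4.5, -1.3], "yaw": 0.0}, {"claw": -1, "delta_pos": [0, 0, 0], "yaw": 0.0}]'

```text
clock: 1.4
eef_pos: [431.0, -189.4, 521.5]
tcp_rot: [-3.142, -0.002, 0.002]
contact_force: [0.7, -1.5, 0.2]
opening: 1.002
grasp_force: 0.0
```

```bash
python3 - <<'E'
from plan import *
s,p,y=st();print(p.round(1),round(y,3),s['clock'],s['tcp_rot'],s['contact_force'])
grab('wrist','w1'); im=cv2.imread('pics/w1.png');cv2.imwrite('pics/w1b.png',cv2.resize(im,(768,576)))
plan((433-55,83+0,400),2.06,11)
E
```

```text
[ 431.  -189.4  521.5] 0.002 1.4 [-3.14156860e+00 -1.74953727e-03  2.07795756e-03] [ 0.74619278 -1.45900203  0.19811065]
[-0.5, -2.5, 1.1] -0.19 | 2.8
[0.0, -2.5, 1.1] -0.19 | 2.7
[0.5, -2.5, 1.1] -0.19 | 2.8
[0.9, -2.3, 1.1] -0.19 | 2.7
[1.4, -2.1, 1.1] -0.19 | 2.8
[1.8, -1.8, 1.1] -0.19 | 2.8
[2.1, -1.5, 1.1] -0.19 | 2.8
[2.3, -1.1, 1.1] -0.19 | 2.8
[2.5, -0.6, 1.1] -0.19 | 2.8
[2.5, -0.1, 1.1] -0.19 | 2.7
[2.5, 0.3, 1.1] -0.19 | 2.7
end [377.7  82.9 399.9] 2.091
```

View pics/w1b.png

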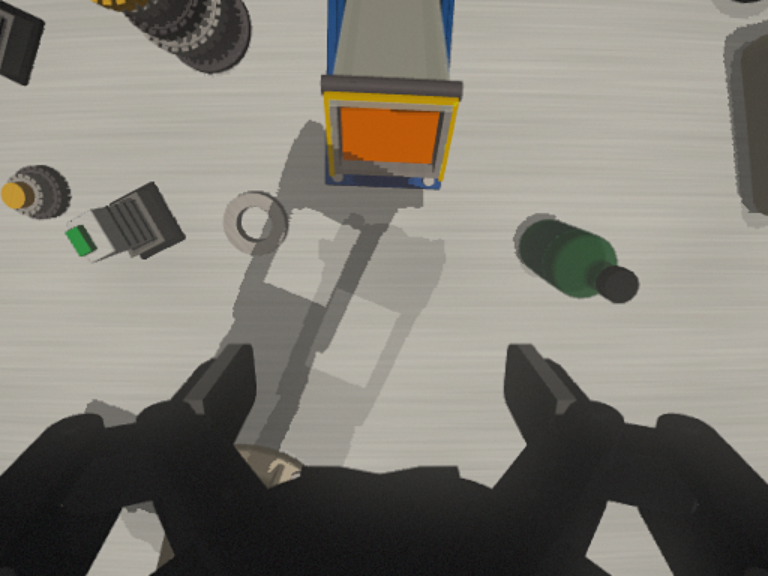

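The wrist picture shows the mouth with its orange flap around (390,135), its top edge from (324,93) to (460,97), so it is slightly yawed. Green stands to the left at (80,240), with its black bands facing the bearing.

```bash
python3 - <<'E'
from plan import *
p,im,z=P('w1')
def g(u,v): return p[round(v/1.5),round(u/1.5)].round(1)
for n,uv in dict(flapTL=(344,112),flapTR=(436,116),flapBL=(346,158),flapBR=(430,162),hingeL=(330,85),hingeR=(455,89),yelL=(332,140),yelR=(452,130),ytopL=(335,98),ytopR=(452,101),roofL=(350,50),roofR=(440,50),plug=(80,240)).items(): print(n,g(*uv))
hsv=cv2.cvtColor(im,cv2.COLOR_BGR2HSV); H=hsv[...,0];S=hsv[...,1]
box=np.zeros(H.shape,bool); box[58:130,210:312]=1
for n,m in [('orange',box&(H>=7)&(H<=17)&(S>200)),('yellow',box&(H>=20)&(H<=32)&(S>150))]:
    q=p[m&(z>0)]; c=np.median(q,0); q=q[np.linalg.norm(q-c,axis=1)<60]; c=q.mean(0);u,s,vt=np.linalg.svd(q-c); nrm=vt[2]*np.sign(vt[2][2])
    print(n,len(q),c.round(1),'min',q.min(0).round(1),'max',q.max(0).round(1),'normal',nrm.round(3),'yaw',np.arctan2(-nrm[1],-nrm[0]).round(3),'tilt',np.degrees(np.arccos(nrm[2])).round(1),'d',(q-c).dot(nrm).std().round(2))
# hinge bar/ top yellow edge line
m=box&(H>=20)&(H<=32)&(S>150)&(z>0); rr,cc=np.where(m); print(rr.min(),rr.max(),cc.min(),cc.max())
q=p[m&(np.arange(384)[:,None]<72)]; print('top edge fit',np.polyfit(q[:,1],q[:,0],1))
E
```

```text
flapTL [ 526.5 -171.1  248. ]
flapTR [ 524.9 -221.4  249.5]
flapBL [ 502.8 -170.9  227.8]
flapBR [ 500.3 -221.8  225. ]
hingeL [ 538.1 -165.7  262.1]
hingeR [ 536.7 -228.4  262.9]
yelL [ 512.5 -164.1  246.1]
yelR [ 517.1 -229.5  251.6]
ytopL [ 532.5 -167.7  261.3]
ytopR [ 531.  -227.1  262.7]
roofL [ 563.8 -173.2  223.5]
roofR [ 564.6 -225.7  220.9]
plug [432.3  84.5 118.5]
orange 2122 [ 515.3 -195.8  240.1] min [ 500.3 -222.4  222.3] max [ 528.7 -167.9  252.2] normal [-0.658  0.031  0.752] yaw -0.048 tilt 41.2 d 0.87
yellow 781 [ 525.4 -196.   256.5] min [ 490.6 -230.4  228.9] max [ 535.5 -161.   264.8] normal [-0.629  0.027  0.777] yaw -0.043 tilt 39.0 d 1.01
61 120 215 305
top edge fit [3.30489521e-02 5.38729216e+02]
```

>>> apply_moves --deltas '[{"claw": -1, "delta_pos": [-0.5, -2.5, 1.1], "yaw": -0.18}, {"claw": -1, "delta_pos": [0, -2.5, 1.1], "yaw": -0.18}, {"claw": -1, "delta_pos": [0.5, -2.5, 1.1], "yaw": -0.18}, {"claw": -1, "delta_pos": [0.9, -2.3, 1.1], "yaw": -0.18}, {"claw": -1, "delta_pos": [1.4, -2.1, 1.1], "yaw": -0.18}, {"claw": -1, "delta_pos": [1.8, -1.8, 1.1], "yaw": -0.18}, {"claw": -1, "delta_pos": [2.1, -1.5, 1.1], "yaw": -0.18}, {"claw": -1, "delta_pos": [2.3, -1.1, 1.1], "yaw": -0.18}]'

```text
clock: 2.45
eef_pos: [399.0, 8.1, 431.9]
tcp_rot: [-3.141, 0.001, 1.442]
contact_force: [0.1, 0.0, -0.5]
opening: 1.003
grasp_force: 0.0
```

```bash
python3 - <<'E'
from plan import *
s,p,y=st();print(p.round(1),round(y,3),s['clock'])
# 40mm behind along tool -x so that the camera looks at it
plan((433-20*np.cos(2.06),83-20*np.sin(2.06),400),2.06,4)
E
```

```text
[399.    8.1 431.9] 1.442 2.45
[1.6, 0.9, 0.8] -0.15 | 2.0
[1.4, 1.1, 0.8] -0.15 | 2.0
[1.2, 1.3, 0.8] -0.15 | 1.9
[1.0, 1.5, 0.8] -0.15 | 2.0
end [442.5  65.3 399.9] 2.042
```

>>> apply_moves --deltas '[{"claw": -1, "delta_pos": [1.6, 0.9, 0.8], "yaw": -0.15}, {"claw": -1, "delta_pos": [1.4, 1.1, 0.8], "yaw": -0.15}, {"claw": -1, "delta_pos": [1.2, 1.3, 0.8], "yaw": -0.15}, {"claw": -1, "delta_pos": [1.0, 1.5, 0.8], "yaw": -0.15}, {"claw": -1, "delta_pos": [0, 0, 0], "yaw": 0}]'

```text
clock: 3.08
eef_pos: [443.4, 64.9, 399.7]
tcp_rot: [-3.14, -0.0, 2.037]
contact_force: [-0.8, -0.7, 0.4]
opening: 0.998
grasp_force: 0.0
```

```bash
cat > mod.py <<'E'
from plan import *
def module(tag,c):
    p,im,z=P(tag); m=(z>0)&(np.linalg.norm(p[...,:2]-np.array(c),axis=-1)<45)&(p[...,2]>103)&(p[...,2]<113)
    q=p[m]; rc=cv2.minAreaRect(q[:,:2].astype(np.float32)); print(len(q),q[:,2].mean(),rc)
    m2=(z>0)&(np.linalg.norm(p[...,:2]-np.array(c),axis=-1)<45)&(p[...,2]>114.5)&(p[...,2]<125);q2=p[m2];rp=cv2.minAreaRect(q2[:,:2].astype(np.float32));print('plug',len(q2),q2.mean(0).round(1),rp)
E
python3 - <<'E'
from mod import *
s,p,y=st();print(p.round(1),round(y,3),s['clock'])
grab('wrist','w2'); im=cv2.imread('pics/w2.png');cv2.imwrite('pics/w2b.png',im)
module('w2',(433,83))
E
```

```text
[443.4  64.9 399.7] 2.037 3.075
1014 108.24333772159478 ((433.3707275390625, 81.47846221923828), (43.752052307128906, 30.525014877319336), 24.845579147338867)
plug 456 [430.5  87.3 118.3] ((430.6642150878906, 87.02867126464844), (25.534839630126953, 14.271808624267578), 24.690366744995117)
```

View pics/w2b.png

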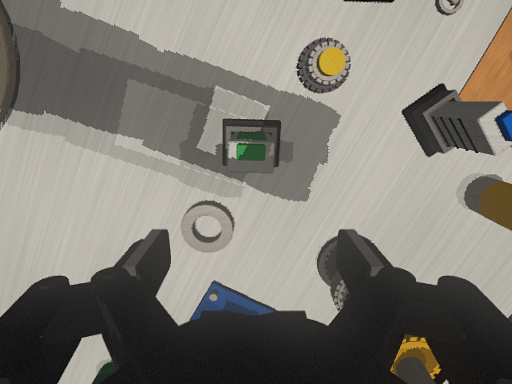

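Green stands at (250,147) with its plug towards +x_module (114.8°). The area around it is free for the fingers.

```bash
python3 - <<'E'
from plan import *
a=plan((433.4,81.5,340),2.004,2);plan((433.4,81.5,250),2.004,3,*a)
E
```

```text
[1.0, -0.1, 3.0] 0.02 | 3.2
[0.9, -0.0, 3.0] 0.02 | 3.1
end [433.8  81.2 340.1] 1.995
[0.0, -0.0, 3.0] -0.0 | 3.0
[0.0, -0.0, 3.0] -0.0 | 3.0
[0.0, -0.0, 3.0] -0.0 | 3.0
end [433.8  81.2 250.1] 1.995
```

>>> apply_moves --deltas '[{"claw": -1, "delta_pos": [1.0, -0.1, 3.0], "yaw": 0.02}, {"claw": -1, "delta_pos": [0.9, 0, 3.0], "yaw": 0.01}, {"claw": -1, "delta_pos": [0, 0, 3.0], "yaw": 0}, {"claw": -1, "delta_pos": [0, 0, 3.0], "yaw": 0}, {"claw": -1, "delta_pos": [0, 0, 3.0], "yaw": 0}, {"claw": 0, "delta_pos": [0, 0, 0], "yaw": 0}, {"claw": 1, "delta_pos": [0, 0, 0], "yaw": 0}, {"claw": 1, "delta_pos": [0, 0, 0], "yaw": 0}]' --grip_force 40

```text
clock: 4.12
eef_pos: [434.2, 81.8, 252.0]
tcp_rot: [3.14, 0.001, 2.007]
contact_force: [-2.5, -1.5, 3.7]
opening: 0.509
grasp_force: 40.7
```

>>> apply_moves --deltas '[{"claw": 1, "delta_pos": [0, 0, 0], "yaw": 0}, {"claw": 1, "delta_pos": [0, 0, 0], "yaw": 0}, {"claw": 1, "delta_pos": [0, 0, 0], "yaw": 0}]'

```text
clock: 4.5
eef_pos: [434.1, 81.9, 252.0]
tcp_rot: [3.14, 0.001, 2.008]
contact_force: [-3.6, -1.9, 8.6]
opening: 0.51
grasp_force: 41.3
```

```bash
python3 - <<'E'
from plan import *
a=plan((434,82,340),2.008,2);a=plan((498,-196,530),-.04,12,*a)
E
```

```text
[0.0, -0.0, -4.4] -0.0 | 4.4
[0.0, -0.0, -4.4] -0.0 | 4.4
end [434.1  81.9 340. ] 2.008
[-2.3, -0.5, -1.6] 0.17 | 2.8
[-2.4, -0.1, -1.6] 0.17 | 2.9
[-2.4, 0.3, -1.6] 0.17 | 2.9
[-2.3, 0.7, -1.6] 0.17 | 2.9
[-2.1, 1.1, -1.6] 0.17 | 2.9
[-1.9, 1.4, -1.6] 0.17 | 2.9
[-1.6, 1.7, -1.6] 0.17 | 2.8
[-1.3, 2.0, -1.6] 0.17 | 2.9
[-1.0, 2.2, -1.6] 0.17 | 2.9
[-0.6, 2.3, -1.5] 0.17 | 2.8
[-0.2, 2.3, -1.6] 0.17 | 2.8
[0.2, 2.4, -1.5] 0.17 | 2.8
end [ 498.1 -196.2  530. ] -0.032
```

>>> apply_moves --deltas '[{"claw": 1, "delta_pos": [0, 0, -2.0], "yaw": 0}, {"claw": 1, "delta_pos": [0, 0, -3.4], "yaw": 0}, {"claw": 1, "delta_pos": [0, 0, -3.4], "yaw": 0}, {"claw": 1, "delta_pos": [-2.3, -0.5, -1.6], "yaw": 0.17}, {"claw": 1, "delta_pos": [-2.4, -0.1, -1.6], "yaw": 0.17}, {"claw": 1, "delta_pos": [-2.4, 0.3, -1.6], "yaw": 0.17}, {"claw": 1, "delta_pos": [-2.3, 0.7, -1.6], "yaw": 0.17}, {"claw": 1, "delta_pos": [-2.1, 1.1, -1.6], "yaw": 0.17}]'

```text
clock: 5.5
eef_pos: [460.3, -35.1, 419.6]
tcp_rot: [3.141, -0.0, 1.152]
contact_force: [1.8, -0.3, -5.5]
opening: 0.51
grasp_force: 42.9
```

>>> apply_moves --deltas '[{"claw": 1, "delta_pos": [-1.9, 1.4, -1.6], "yaw": 0.17}, {"claw": 1, "delta_pos": [-1.6, 1.7, -1.6], "yaw": 0.17}, {"claw": 1, "delta_pos": [-1.3, 2.0, -1.6], "yaw": 0.17}, {"claw": 1, "delta_pos": [-1.0, 2.2, -1.6], "yaw": 0.17}, {"claw": 1, "delta_pos": [-0.6, 2.3, -1.5], "yaw": 0.17}, {"claw": 1, "delta_pos": [-0.2, 2.3, -1.6], "yaw": 0.17}, {"claw": 1, "delta_pos": [0.2, 2.4, -1.5], "yaw": 0.17}, {"claw": 1, "delta_pos": [0, 0, 0], "yaw": 0}]'

```text
clock: 6.5
eef_pos: [497.8, -197.2, 530.0]
tcp_rot: [3.14, -0.002, -0.035]
contact_force: [0.6, 0.6, -5.1]
opening: 0.51
grasp_force: 42.9
```

```bash
python3 - <<'E'
from plan import *
s,p,y=st();print(p.round(1),round(y,3),s['clock'],s['opening'],s['grasp_force'])
grab('wrist','w3'); grab('scene','s3'); a=cv2.imread('pics/w3.png'); b=cv2.imread('pics/s3.png')
print(a.shape); b=cv2.resize(b[60:300,100:350],(400,384)); cv2.imwrite('pics/c3.png',np.hstack([cv2.resize(a,(400,384)),b]))
a=plan((509.5,-196.5,520),-.04,1);a=plan((509.5,-196.5,471),-.04,3,*a)
E
```

```text
[ 497.8 -197.2  530. ] -0.035 6.5 0.5098530066278565 42.9122793674469
(384, 512, 3)
[1.2, 0.0, 0.8] 0.01 | 1.4
end [ 509.3 -196.2  520.5] -0.041
[0.0, 0.0, 1.6] -0.0 | 1.6
[0.0, 0.0, 1.7] -0.0 | 1.7
[0.0, 0.0, 1.6] -0.0 | 1.6
end [ 509.3 -196.2  471.5] -0.041
```

View pics/c3.png

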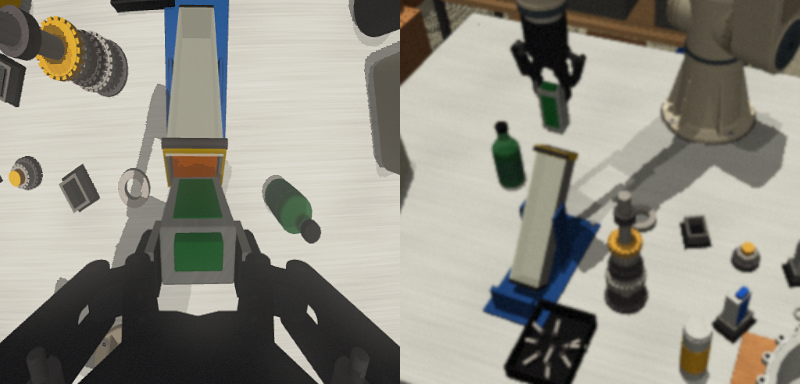

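The left half shows the module upright in the grip at (200,200), green stripe towards the tube, in line with the mouth at (195,165). The right half shows it hanging just above the mouth.

>>> apply_moves --deltas '[{"claw": 1, "delta_pos": [1.2, 0.0, 0.8], "yaw": 0.0}, {"claw": 1, "delta_pos": [0, 0, 1.6], "yaw": 0}, {"claw": 1, "delta_pos": [0, 0, 1.6], "yaw": 0}, {"claw": 1, "delta_pos": [0, 0, 1.6], "yaw": 0}, {"claw": 1, "delta_pos": [0, 0, 0.1], "yaw": 0}, {"claw": 1, "delta_pos": [0, 0, 0], "yaw": 0}]' --grip_force 25

```text
clock: 7.35
eef_pos: [509.2, -196.3, 471.1]
tcp_rot: [-3.141, 0.003, -0.032]
contact_force: [-5.3, -0.3, -3.8]
opening: 0.509
grasp_force: 37.9
```

>>> apply_moves --deltas '[{"claw": 1, "delta_pos": [-0.6, 0.0, 0.0], "yaw": 0.0}, {"claw": 1, "delta_pos": [-0.6, 0, 0.0], "yaw": 0}, {"claw": 1, "delta_pos": [0, 0, 0], "yaw": 0}]'

```text
clock: 7.72
eef_pos: [498.6, -196.2, 473.4]
tcp_rot: [3.141, -0.005, -0.032]
contact_force: [5.1, 0.0, 4.0]
opening: 0.511
grasp_force: 38.7
```

>>> apply_moves --deltas '[{"claw": 1, "delta_pos": [-0.9, 0.0, 0.1], "yaw": 0.0}, {"claw": 1, "delta_pos": [-1.0, 0, 0.1], "yaw": 0}, {"claw": 1, "delta_pos": [-0.8, 0, 0.3], "yaw": 0}, {"claw": 1, "delta_pos": [-0.7, 0, 0.3], "yaw": 0}, {"claw": 1, "delta_pos": [0, 0, 0], "yaw": 0}]' --grip_force 25

```text
clock: 8.35
eef_pos: [463.7, -195.1, 464.1]
tcp_rot: [3.141, -0.001, -0.032]
contact_force: [0.9, -0.5, 3.0]
opening: 0.506
grasp_force: 40.7
```

```bash
cat > tilt.py <<'E'
from plan import *
import sys
def look(t):
    """module tilt from the stripe/near face in the wrist view and side pic"""
    s,p,y=st();print(p.round(1),round(y,3),s['clock'],s['contact_force'].round(1),s['grasp_force'])
    grab('wrist',t); P3,im,z=P(t); hsv=cv2.cvtColor(im,cv2.COLOR_BGR2HSV)
    H=hsv[...,0]
    for n,lo,hi in [('green',45,85),('blue',100,128)]:
        m=(z>0)&(H>=lo)&(H<=hi)&(hsv[...,1]>100)&(np.linalg.norm(P3[...,:2]-p[:2],axis=-1)<110)&(P3[...,2]>200)&(abs(P3[...,1]-p[1])<20)
        m=cv2.erode(m.astype(np.uint8),np.ones((3,3)))>0
        q=P3[m]
        if len(q)<50: continue
        # separate stripe face from plug top: by RANSAC plane with normal ~ forward
        best=None; rng=np.random.default_rng(0)
        for _ in range(300):
            a,b,c=q[rng.choice(len(q),3,False)]; v=np.cross(b-a,c-a); l=np.linalg.norm(v)
            if l<50: continue
            v/=l; v*=np.sign(v[0])
            if v[0]<0.6: continue
            k=abs((q-a)@v)<1.5
            if best is None or k.sum()>best.sum(): best=k
        if best is None: print('no stripe plane'); continue
        q=q[best]; c=q.mean(0); v=np.linalg.svd(q-c)[2][2]; v*=np.sign(v[0])
        print(n,len(q),'stripe centre',c.round(1),'n',v.round(3),'tilt',np.degrees(np.arctan2(v[2],np.hypot(v[0],v[1]))).round(1),'yaw',np.arctan2(v[1],v[0]).round(3))
        # tube frame
        yt=-.04;C=np.array([512.5,-196.4,245]); u=np.array([np.cos(yt),np.sin(yt),0]); k=np.radians(40)
        xt=u*np.cos(k)+[0,0,np.sin(k)]; zt=-u*np.sin(k)+[0,0,np.cos(k)]
        print(' face in tube x,z:',((c-C)@xt).round(1),((c-C)@zt).round(1),' z range',((q-C)@zt).min().round(1),((q-C)@zt).max().round(1))
look(sys.argv[1])
E
python3 tilt.py w4
```

```text
[ 463.7 -195.1  464.1] -0.032 8.35 [ 0.9 -0.5  3. ] 40.680264830589294
green 4883 stripe centre [ 493.5 -197.5  299.5] n [ 0.903 -0.034  0.428] tilt 25.3 yaw -0.038
 face in tube x,z: 20.5 53.9  z range 8.4 95.1
```

>>> apply_moves --deltas '[{"claw": 1, "delta_pos": [-0.8, 0.0, 0.4], "yaw": 0.0}, {"claw": 1, "delta_pos": [-0.8, 0, 0.5], "yaw": 0}, {"claw": 1, "delta_pos": [-0.7, 0, 0.5], "yaw": 0}, {"claw": 1, "delta_pos": [0, 0, 0], "yaw": 0}]'

```text
clock: 8.9
eef_pos: [440.0, -194.1, 448.8]
tcp_rot: [-3.141, 0.002, -0.033]
contact_force: [1.2, -1.7, -1.6]
opening: 0.512
grasp_force: 43.2
```

```bash
python3 tilt.py w5
```

```text
[ 440.  -194.1  448.8] -0.033 8.9 [ 1.2 -1.7 -1.6] 43.1914347410202
green 7169 stripe centre [ 476.3 -196.3  290.4] n [ 0.739 -0.022  0.673] tilt 42.3 yaw -0.03
 face in tube x,z: 1.5 58.1  z range 14.4 104.2
```

>>> apply_moves --deltas '[{"claw": 1, "delta_pos": [0.85, 0.1, -0.7], "yaw": 0.0}, {"claw": 1, "delta_pos": [0, 0, 0], "yaw": 0}, {"claw": 1, "delta_pos": [0.64, 0, 0.77], "yaw": 0}, {"claw": 1, "delta_pos": [0.64, 0, 0.77], "yaw": 0}, {"claw": 1, "delta_pos": [0.64, 0, 0.77], "yaw": 0}, {"claw": 1, "delta_pos": [0, 0, 0], "yaw": 0}]' --grip_force 40

```text
clock: 9.7
eef_pos: [467.9, -195.7, 431.8]
tcp_rot: [-3.14, 0.005, -0.032]
contact_force: [-4.4, -0.5, -7.8]
opening: 0.506
grasp_force: 42.5
```

```bash
python3 tilt.py w6; python3 - <<'E'
import cv2;a=cv2.imread('pics/w6.png');cv2.imwrite('pics/w6b.png',a)
E
```

```text
[ 467.9 -195.7  431.8] -0.032 9.7 [-4.4 -0.5 -7.8] 42.4893593788147
green 6479 stripe centre [ 499.5 -197.8  276.8] n [ 0.75  -0.019  0.661] tilt 41.4 yaw -0.026
 face in tube x,z: 10.5 32.7  z range -8.4 73.1
```

View pics/w6b.png

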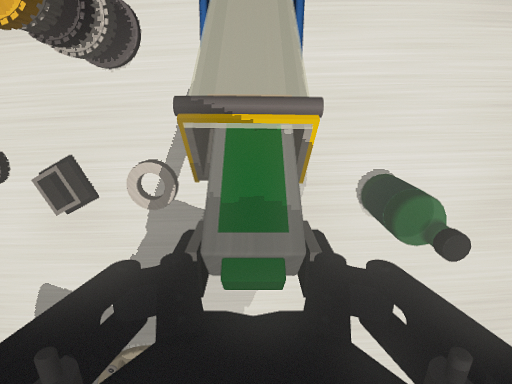

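The module is in the mouth: the flap is pushed in under the roof at (250,125), the stripe faces the roof, and the fingers are clear of the yellow rim.

>>> apply_moves --deltas '[{"claw": 1, "delta_pos": [0.64, 0, 0.77], "yaw": 0}, {"claw": 1, "delta_pos": [0.64, 0, 0.77], "yaw": 0}, {"claw": 1, "delta_pos": [0.45, 0, 0.53], "yaw": 0}, {"claw": 1, "delta_pos": [0, 0, 0], "yaw": 0}, {"claw": 1, "delta_pos": [0, 0, 0], "yaw": 0}]'

```text
clock: 10.38
eef_pos: [485.9, -196.6, 412.9]
tcp_rot: [-3.142, 0.0, -0.032]
contact_force: [-1.1, 0.1, -7.2]
opening: 0.511
grasp_force: 42.6
```

```bash
python3 tilt.py w7
```

```text
[ 485.9 -196.6  412.9] -0.032 10.375 [-1.1  0.1 -7.2] 42.59232580661774
green 4428 stripe centre [ 508.8 -198.3  268.8] n [ 0.721 -0.032  0.692] tilt 43.8 yaw -0.044
 face in tube x,z: 12.5 20.5  z range -3.7 46.5
```

>>> apply_moves --deltas '[{"claw": -1, "delta_pos": [0, 0, 0], "yaw": 0}, {"claw": -1, "delta_pos": [0, 0, 0], "yaw": 0}, {"claw": -1, "delta_pos": [0, 0, 0], "yaw": 0}, {"claw": -1, "delta_pos": [-0.5, 0, -2.0], "yaw": 0}, {"claw": -1, "delta_pos": [-2.0, 0, -4.0], "yaw": 0}, {"claw": -1, "delta_pos": [-2.0, 0, -4.0], "yaw": 0}, {"claw": -1, "delta_pos": [0, 0, 0], "yaw": 0}]'

```text
clock: 11.3
eef_pos: [440.6, -195.4, 516.4]
tcp_rot: [3.139, -0.006, -0.033]
contact_force: [0.1, -0.2, -0.3]
opening: 0.999
grasp_force: 0.0
```

```bash
python3 - <<'E'
from mod import *
s,p,y=st();print(p.round(1),round(y,3),s['clock'])
grab('wrist','w8'); grab('top','t8'); a=cv2.imread('pics/w8.png'); b=cv2.imread('pics/t8.png')[100:260,180:390]
cv2.imwrite('pics/c8.png',np.hstack([cv2.resize(a,(400,300)),cv2.resize(b,(394,300))]))
module('t8',(631,215)); module('s3',(631,215))
a=plan((505,60,480),.6,6);plan((620,180,400),1.15,4,*a)
E
```

```text
[ 440.6 -195.4  516.4] -0.033 11.3
78 108.9910814552776 ((629.9688110351562, 214.9644775390625), (29.48115348815918, 42.9951171875), 64.2415542602539)
plug 39 [631.5 219.6 118.5] ((627.1287841796875, 219.25872802734375), (19.74312400817871, 37.504913330078125), 82.71195220947266)
88 106.91377678187051 ((632.734619140625, 216.4664306640625), (29.65606117248535, 44.53226089477539), 65.68126678466797)
plug 26 [635.6 221.7 116.6] ((635.1405029296875, 223.04470825195312), (13.026844024658203, 26.820533752441406), 62.18159866333008)
[0.9, -4.3, 0.6] -0.11 | 4.4
[1.4, -4.2, 0.5] -0.11 | 4.5
[1.8, -4.0, 0.6] -0.11 | 4.4
[2.3, -3.7, 0.5] -0.11 | 4.4
[2.7, -3.5, 0.6] -0.11 | 4.5
[3.0, -3.1, 0.5] -0.11 | 4.3
end [505.   59.8 480.3] 0.628
[4.1, -0.7, 2.0] -0.13 | 4.6
[4.2, -0.2, 2.0] -0.13 | 4.7
[4.1, 0.3, 2.0] -0.13 | 4.6
[4.1, 0.8, 2.0] -0.13 | 4.6
end [619.7 180.5 400.3] 1.148
```

View pics/c8.png

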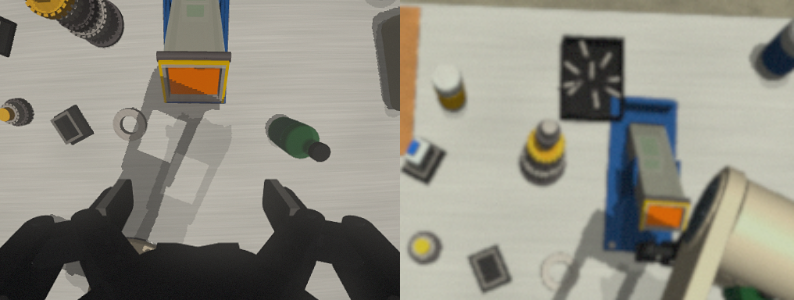

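The left half shows the flap shut again, and the green stripe shows through the clear roof far down at (195,10). The right half shows it at (648,150). Green is loaded, and blue is next.

>>> apply_moves --deltas '[{"claw": -1, "delta_pos": [0.9, -4.3, 0.6], "yaw": -0.11}, {"claw": -1, "delta_pos": [1.4, -4.2, 0.5], "yaw": -0.11}, {"claw": -1, "delta_pos": [1.8, -4.0, 0.6], "yaw": -0.11}, {"claw": -1, "delta_pos": [2.3, -3.7, 0.5], "yaw": -0.11}, {"claw": -1, "delta_pos": [2.7, -3.5, 0.6], "yaw": -0.11}, {"claw": -1, "delta_pos": [3.0, -3.1, 0.5], "yaw": -0.11}, {"claw": -1, "delta_pos": [4.1, -0.7, 2.0], "yaw": -0.13}, {"claw": -1, "delta_pos": [4.2, -0.2, 2.0], "yaw": -0.13}]'

```text
clock: 12.4
eef_pos: [563.9, 121.5, 438.0]
tcp_rot: [-3.141, 0.001, 0.893]
contact_force: [0.5, -1.1, 0.4]
opening: 0.998
grasp_force: 0.0
```

>>> apply_moves --deltas '[{"claw": -1, "delta_pos": [4.1, 0.3, 2.0], "yaw": -0.13}, {"claw": -1, "delta_pos": [4.1, 0.8, 2.0], "yaw": -0.13}, {"claw": -1, "delta_pos": [1.5, 0, 0], "yaw": 0}, {"claw": -1, "delta_pos": [0, 0, 0], "yaw": 0}]'

```text
clock: 12.9
eef_pos: [625.8, 194.9, 398.8]
tcp_rot: [-3.14, 0.001, 1.147]
contact_force: [0.3, -0.3, 0.2]
opening: 1.001
grasp_force: 0.0
```

```bash
python3 - <<'E'
from mod import *
s,p,y=st();print(p.round(1),round(y,3),s['clock'])
grab('wrist','w9'); module('w9',(631,215))
a=plan((631,215,340),1.13,2);plan((631,215,252),1.13,3,*a)
E
```

```text
[625.8 194.9 398.8] 1.147 12.9
1041 108.16002580375425 ((632.2646484375, 213.7816162109375), (30.416563034057617, 43.95553207397461), 64.08599853515625)
plug 461 [634.9 219.7 118.3] ((634.8010864257812, 219.53573608398438), (13.843788146972656, 25.283597946166992), 65.22389221191406)
[1.1, -0.2, 3.0] 0.01 | 3.2
[1.0, -0.2, 2.9] 0.01 | 3.1
end [630.6 214.9 340.5] 1.127
[0.0, 0.0, 2.9] -0.0 | 2.9
[0.0, 0.0, 3.0] -0.0 | 3.0
[0.0, 0.0, 2.9] -0.0 | 2.9
end [630.6 214.9 252.5] 1.127
```

>>> apply_moves --deltas '[{"claw": -1, "delta_pos": [1.0, -0.1, 2.9], "yaw": 0.01}, {"claw": -1, "delta_pos": [1.0, -0.1, 2.9], "yaw": 0.01}, {"claw": -1, "delta_pos": [0, 0, 2.9], "yaw": 0}, {"claw": -1, "delta_pos": [0, 0, 3.0], "yaw": 0}, {"claw": -1, "delta_pos": [0, 0, 3.0], "yaw": 0}, {"claw": 0, "delta_pos": [0, 0, 0], "yaw": 0}, {"claw": 1, "delta_pos": [0, 0, 0], "yaw": 0}, {"claw": 1, "delta_pos": [0, 0, 0], "yaw": 0}]' --grip_force 40

```text
clock: 13.95
eef_pos: [632.6, 213.3, 255.0]
tcp_rot: [3.14, -0.002, 1.127]
contact_force: [-2.5, 0.3, 6.5]
opening: 0.512
grasp_force: 40.2
```

>>> apply_moves --deltas '[{"claw": 1, "delta_pos": [0, 0, 0], "yaw": 0}, {"claw": 1, "delta_pos": [0, 0, 0], "yaw": 0}, {"claw": 1, "delta_pos": [0, 0, 0], "yaw": 0}]'

```text
clock: 14.32
eef_pos: [632.6, 213.4, 255.0]
tcp_rot: [3.14, -0.002, 1.128]
contact_force: [-3.4, -0.1, 7.3]
opening: 0.514
grasp_force: 40.4
```

```bash
python3 - <<'E'
from plan import *
s,p,y=st();print(p.round(1),round(y,3))
a=plan((p[0],p[1],400),y,4);a=plan((480,60,500),.45,5,*a);a=plan((498,-196,530),-.035,6,*a)
E
```

```text
[632.6 213.4 255. ] 1.128
[0.0, 0.0, -3.6] -0.0 | 3.6
[0.0, 0.0, -3.6] -0.0 | 3.6
[0.0, 0.0, -3.7] -0.0 | 3.7
[0.0, 0.0, -3.6] -0.0 | 3.6
end [632.6 213.4 400. ] 1.128
[-4.1, -1.4, -2.0] 0.14 | 4.8
[-4.2, -0.9, -2.0] 0.14 | 4.7
[-4.3, -0.3, -2.0] 0.14 | 4.8
[-4.3, 0.4, -2.0] 0.14 | 4.8
[-4.3, 0.9, -2.0] 0.14 | 4.8
end [479.6  60.3 500. ] 0.428
[-1.5, 4.0, -0.5] 0.08 | 4.3
[-1.2, 4.1, -0.5] 0.08 | 4.3
[-0.8, 4.2, -0.5] 0.08 | 4.3
[-0.5, 4.3, -0.5] 0.08 | 4.4
[-0.1, 4.3, -0.5] 0.08 | 4.3
[0.1, 4.2, -0.5] 0.08 | 4.2
end [ 497.5 -195.6  530. ] -0.052
```

>>> apply_moves --deltas '[{"claw": 1, "delta_pos": [0, 0, -2.0], "yaw": 0}, {"claw": 1, "delta_pos": [0, 0, -4.0], "yaw": 0}, {"claw": 1, "delta_pos": [0, 0, -4.5], "yaw": 0}, {"claw": 1, "delta_pos": [0, 0, -4.0], "yaw": 0}, {"claw": 1, "delta_pos": [-4.1, -1.4, -2.0], "yaw": 0.14}, {"claw": 1, "delta_pos": [-4.2, -0.9, -2.0], "yaw": 0.14}, {"claw": 1, "delta_pos": [-4.3, -0.3, -2.0], "yaw": 0.14}, {"claw": 1, "delta_pos": [-4.3, 0.4, -2.0], "yaw": 0.14}]'

```text
clock: 15.32
eef_pos: [509.2, 89.8, 479.8]
tcp_rot: [3.141, -0.001, 0.563]
contact_force: [0.7, -1.2, -3.7]
opening: 0.51
grasp_force: 41.1
```

>>> apply_moves --deltas '[{"claw": 1, "delta_pos": [-4.3, 0.9, -2.0], "yaw": 0.14}, {"claw": 1, "delta_pos": [-1.5, 4.0, -0.5], "yaw": 0.08}, {"claw": 1, "delta_pos": [-1.2, 4.1, -0.5], "yaw": 0.08}, {"claw": 1, "delta_pos": [-0.8, 4.2, -0.5], "yaw": 0.08}, {"claw": 1, "delta_pos": [-0.5, 4.3, -0.5], "yaw": 0.08}, {"claw": 1, "delta_pos": [-0.1, 4.3, -0.5], "yaw": 0.08}, {"claw": 1, "delta_pos": [0.1, 4.2, -0.5], "yaw": 0.07}, {"claw": 1, "delta_pos": [0, 0, 0], "yaw": 0}]'

```text
clock: 16.32
eef_pos: [496.8, -198.0, 529.4]
tcp_rot: [3.14, -0.002, -0.046]
contact_force: [-0.0, 1.1, -4.1]
opening: 0.511
grasp_force: 41.9
```

```bash
python3 tilt.py w10
```

```text
[ 496.8 -198.   529.4] -0.046 16.325 [-0.   1.1 -4.1] 41.85905456542969
blue 2039 stripe centre [ 514.9 -199.2  359.2] n [ 0.997 -0.064  0.05 ] tilt 2.9 yaw -0.064
 face in tube x,z: 75.4 85.9  z range 45.1 114.7
```

>>> apply_moves --deltas '[{"claw": 1, "delta_pos": [1.2, -0.2, 0.8], "yaw": -0.01}, {"claw": 1, "delta_pos": [0, 0, 1.6], "yaw": 0}, {"claw": 1, "delta_pos": [0, 0, 1.6], "yaw": 0}, {"claw": 1, "delta_pos": [0, 0, 1.5], "yaw": 0}, {"claw": 1, "delta_pos": [0, 0, 0], "yaw": 0}, {"claw": 1, "delta_pos": [-0.6, 0, 0], "yaw": 0}, {"claw": 1, "delta_pos": [-0.6, 0, 0], "yaw": 0}, {"claw": 1, "delta_pos": [0, 0, 0], "yaw": 0}]' --grip_force 25

```text
clock: 17.38
eef_pos: [497.3, -193.9, 474.2]
tcp_rot: [3.141, -0.003, -0.032]
contact_force: [2.9, 1.5, 6.2]
opening: 0.512
grasp_force: 34.7
```

>>> apply_moves --deltas '[{"claw": 1, "delta_pos": [-0.9, 0, 0.1], "yaw": 0}, {"claw": 1, "delta_pos": [-1.0, 0, 0.1], "yaw": 0}, {"claw": 1, "delta_pos": [-0.8, 0, 0.3], "yaw": 0}, {"claw": 1, "delta_pos": [-0.7, 0, 0.3], "yaw": 0}, {"claw": 1, "delta_pos": [0, 0, 0], "yaw": 0}]'

```text
clock: 18.0
eef_pos: [462.5, -192.9, 464.6]
tcp_rot: [3.141, 0.001, -0.032]
contact_force: [-0.2, -0.6, 2.4]
opening: 0.508
grasp_force: 36.1
```

```bash
python3 tilt.py w11
```

```text
[ 462.5 -192.9  464.6] -0.032 18.0 [-0.2 -0.6  2.4] 36.09675407409668
blue 4910 stripe centre [ 491.3 -195.2  298.3] n [ 0.881 -0.025  0.472] tilt 28.2 yaw -0.028
 face in tube x,z: 18.0 54.5  z range 7.6 95.3
```

>>> apply_moves --deltas '[{"claw": 1, "delta_pos": [-0.8, 0.1, 0.4], "yaw": 0}, {"claw": 1, "delta_pos": [-0.7, 0.1, 0.5], "yaw": 0}, {"claw": 1, "delta_pos": [-0.6, 0.0, 0.5], "yaw": 0}, {"claw": 1, "delta_pos": [0, 0, 0], "yaw": 0}]'

```text
clock: 18.55
eef_pos: [441.2, -194.0, 450.2]
tcp_rot: [-3.141, 0.002, -0.032]
contact_force: [-1.1, 0.9, 2.4]
opening: 0.509
grasp_force: 38.8
```

```bash
python3 tilt.py w12
```

```text
[ 441.2 -194.   450.2] -0.032 18.55 [-1.1  0.9  2.4] 38.809683322906494
blue 6993 stripe centre [ 475.9 -196.1  289.7] n [ 0.727 -0.024  0.686] tilt 43.3 yaw -0.034
 face in tube x,z: 0.7 57.7  z range 12.8 102.1
```

>>> apply_moves --deltas '[{"claw": 1, "delta_pos": [0.9, 0.1, -0.8], "yaw": 0}, {"claw": 1, "delta_pos": [0, 0, 0], "yaw": 0}, {"claw": 1, "delta_pos": [0.64, 0, 0.77], "yaw": 0}, {"claw": 1, "delta_pos": [0.64, 0, 0.77], "yaw": 0}, {"claw": 1, "delta_pos": [0.64, 0, 0.77], "yaw": 0}, {"claw": 1, "delta_pos": [0, 0, 0], "yaw": 0}]' --grip_force 40

```text
clock: 19.35
eef_pos: [469.9, -195.8, 434.0]
tcp_rot: [-3.14, 0.005, -0.032]
contact_force: [-4.1, -0.1, -6.5]
opening: 0.507
grasp_force: 41.4
```

```bash
python3 tilt.py w13
```

```text
[ 469.9 -195.8  434. ] -0.032 19.35 [-4.1 -0.1 -6.5] 41.421173214912415
blue 6024 stripe centre [ 500.1 -197.8  276.5] n [ 0.746 -0.028  0.665] tilt 41.7 yaw -0.037
 face in tube x,z: 10.8 32.1  z range -7.2 71.0
```

>>> apply_moves --deltas '[{"claw": 1, "delta_pos": [0.64, 0, 0.77], "yaw": 0}, {"claw": 1, "delta_pos": [0.64, 0, 0.77], "yaw": 0}, {"claw": 1, "delta_pos": [0.35, 0, 0.42], "yaw": 0}, {"claw": 1, "delta_pos": [0, 0, 0], "yaw": 0}, {"claw": 1, "delta_pos": [0, 0, 0], "yaw": 0}]'

```text
clock: 20.02
eef_pos: [486.7, -196.6, 416.2]
tcp_rot: [3.142, -0.0, -0.032]
contact_force: [-1.7, 1.0, -5.6]
opening: 0.506
grasp_force: 41.5
```

```bash
python3 tilt.py w14
```

```text
[ 486.7 -196.6  416.2] -0.032 20.025 [-1.7  1.  -5.6] 41.51687443256378
blue 4185 stripe centre [ 508.5 -198.4  269.1] n [ 0.714 -0.017  0.7  ] tilt 44.5 yaw -0.024
 face in tube x,z: 12.5 21.0  z range -3.4 46.3
```

Blue is at the same depth as green was, so I release it.

>>> apply_moves --deltas '[{"claw": -1, "delta_pos": [0, 0, 0], "yaw": 0}, {"claw": -1, "delta_pos": [0, 0, 0], "yaw": 0}, {"claw": -1, "delta_pos": [0, 0, 0], "yaw": 0}, {"claw": -1, "delta_pos": [-0.5, 0, -2.0], "yaw": 0}, {"claw": -1, "delta_pos": [-2.0, 0, -4.0], "yaw": 0}, {"claw": -1, "delta_pos": [-2.0, 0, -4.0], "yaw": 0}, {"claw": -1, "delta_pos": [0, 0, 0], "yaw": 0}, {"claw": -1, "delta_pos": [0, 0, 0], "yaw": 0}]'

```text
clock: 21.08
eef_pos: [441.7, -195.1, 516.0]
tcp_rot: [3.141, -0.001, -0.032]
contact_force: [0.2, 0.3, -0.2]
opening: 0.998
grasp_force: 0.0
```

```bash
python3 - <<'E'
from mod import *
grab('wrist','w15'); grab('scene','s15'); a=cv2.imread('pics/w15.png'); b=cv2.imread('pics/s15.png')[130:290,130:340]
cv2.imwrite('pics/c15.png',np.hstack([cv2.resize(a,(400,300)),cv2.resize(b,(394,300))]))
E
```

```text
(no output)
```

View pics/c15.png

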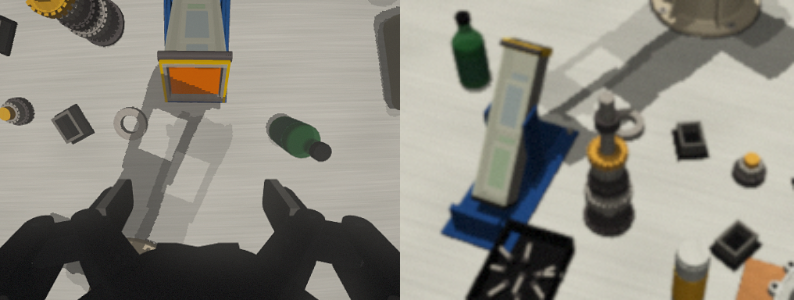

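```bash
python3 - <<'E'
from h import *
grab('scene','s16')
c=[cv2.resize(cv2.imread(f'pics/{t}.png')[140:260,145:235],None,fx=4.3,fy=4.3,interpolation=cv2.INTER_CUBIC) for t in ('s15','s16')]
w=cv2.resize(cv2.imread('pics/w15.png')[0:140,190:310],(400,516))
print(np.abs(c[0].astype(int)-c[1]).mean(), r.sense()['clock']); cv2.imwrite('pics/c16.png',np.hstack([c[1],w]))
E
```

```text
1.7256424894337279 21.225
```

View pics/c16.png

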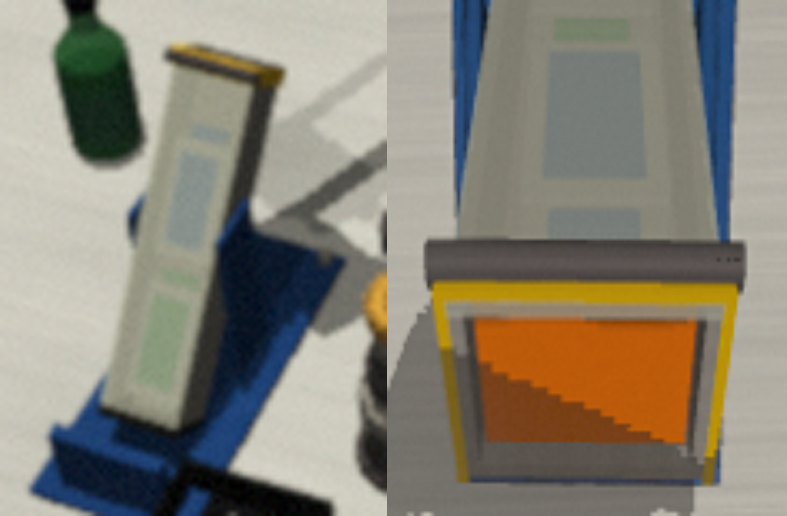

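The left half shows the green stripe and plug at (155,340) and (178,280), with the blue stripe and plug right behind at (192,200) and (210,132). The right half shows the flap shut at (590,380). Everything is at rest and in place.

```bash
python3 -c "
from rig import r
print(r.sign_off())"
```

```text
the job is handed in; nothing more can be done
None
```

Both good actuators are in the tube: green at the stop, blue behind it, stripes to the clear roof and flap shut. The red one was left alone in its nest, and the job was handed in at about 21 s; sign-off returned no verdict.

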